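# Lock the fly-tying vise to its post with the long T-key

### The job

Lock the fly-tying vise to its post: take the steel T-key from its wooden stand, lower it down the post's deep shaft onto the square stem at the bottom, and turn the stem clockwise (seen from above) with the key until it stops, so that the brass bolt slides out over the vise's foot. Then draw the key out and hang it back upright in the stand, its crossbar in the two notches, and let go. Leave the mug, the paper cup and the jar standing where they are.

Things in the scene. Friction and masses are not known exactly. Their poses are not given: they have to be found in the camera images.
- key_bar (a point): Centre of the square crossbar (130 mm along this frame's y, 20 x 20 mm in section, so gripped across x) of the loose steel T-key; z points up. A round 14 mm shank runs down from its middle; the key is 152 mm long, about 0.35 kg, and looks the same turned half round. At the start it hangs upright in the stand, bar in the notches, shank between the cheeks.
- key_foot (a point): Centre of the open lower end of the T-key's socket, 142 mm straight below key_bar; same axes. The socket is 27 mm square outside (32 mm high), and its square cavity is 19 mm wide and 22 mm deep, its sides parallel to the key's x and y.
- post_mouth (a point): Centre of the round mouth on top of the fixed grey post, 130 mm above the table. The post is 84 mm across, its upright shaft 56 mm across and 110 mm deep. z is up; x points to the vise, fixed on the post's base plate, whose column stands 135 mm from the shaft's axis and reaches 161 mm above the table.
- stem_top (a point): Centre of the top of the square brass stem at the bottom of the shaft, on its axis, 80 mm below the mouth. The stem is 16 mm square, 30 mm tall, sides along this frame's x and y (it turns with the stem), top 4 mm bevelled to 10 mm square. The key fits in any quarter position, with 1.5 mm play a side (0.2 rad of twist each way); fully seated, the key's foot is 22 mm below this point.
- stem (a joint): Turn of the square stem in rad, growing as it turns clockwise seen from above. 1.2 is the stop (locked, the brass bolt 24 mm out over the vise's foot); it starts between 0 and 0.3 (unlocked). Stiff with friction of about 0.12 N m: it stays where it is left.
- stand_seat (a point): Where key_bar is when the key hangs centred in the fixed wooden stand, 165 mm above the table; z up. Two upright cheeks, 100 mm along x, 30 mm thick, with a 66 mm gap between them across y, open at both x ends, on a 12 mm thick foot. Each has a notch 32 mm wide along x, 12 mm deep (floor 155, cheek top 167 mm above the table); the crossbar lies in both, along y.
- mug_mid (a point): Bystander: white mug, 82 mm across, 95 mm tall, the point halfway up its axis.
- papercup_mid (a point): Bystander: empty paper cup, 84 mm across the rim, 105 mm tall, the point halfway up its axis.
- jar_mid (a point): Bystander: clear jar with black lid, 64 mm across, 85 mm tall, the point halfway up its axis.
Things that resemble listed ones, but are neither listed nor needed, are in the scene too. What is shaped like the part that bears jar_mid but purple is not meant.

How it is judged:
By the outcome, as a careful person would: the job done as asked, in the order asked, and still so for the second after the job is handed in, with the robot touching nothing.
It also fails if it takes over 64 s, if anything falls off the work surface, if the arm or the gripper's body presses on something with over 40 N, if the wrist force passes 120 N, or if a joint passes its speed limit or range.

### The arm

A 6-joint arm with a two-finger parallel gripper is mounted at the origin on the work surface. World frame = base frame: x ahead of the robot, y to its left, z up, the work surface at z = 0. Lengths are in m, angles in rad, forces in N, time in s.
With the tool pointing down it reaches from about 0.35 to 0.775 m from the base axis. Payload 7.3 kg.
Tool frame: the origin (TCP) lies at the very end of the fingers, on their centre line; the grasp point (between the pads) lies 19 mm behind it; z points along the fingers, y is the line along which they close (so a half turn about z gives the same grasp; the last joint's range is limited). The gripper opens to 92 mm and grips with 3 to 60 N. Pads are 19 mm wide; open, the fingers measure 130 mm over their backs; the gripper's body (75 mm by 190 mm) begins 47 mm behind the grasp point.
Start: joints at [0.971, 0.342, 1.524, -0, 1.275, -0.146], TCP at [0.23, 0.472, 0.227] pointing down, gripper open.
Joint ranges: [-2.53, 2.53], [-0.77, 2.02], [0.04, 2.7], [-1, 4.14], [0.28, 2.66], [-3.11, 3.11]. Speed limits (rad/s): [2.57, 2.57, 3.14, 3.14, 3.14, 3.14].

### API

Orientations are given as [roll, pitch, yaw] about the fixed x, y, z axes, in that order (R = Rz(yaw) Ry(pitch) Rx(roll)).
In Python, from cell import robot gives the robot as it stands.
- The arm moves only by the tool apply_moves, never from a script. Its argument "motion" is text: rows parted by semicolons, each of 7 numbers parted by spaces: the opening in per cent of the stroke, from 0 (shut) to 100 (fully open), then the shift along the tool's x, y, z in cm, then the turn, a rotation vector about the tool's x, y, z in rad. A call has 1 to 20 rows; each row shifts and turns the commanded pose from where the row before left it, along the tool's axes as they then stand; what a row does not reach is not made up. A row lasts 1/8 s, in which the tool goes at most 62.5 mm and 10.7 degrees, less where a joint would pass 70% of its speed; a pose out of reach is approached as far as the arm can. A call with a gripper value outside its range is refused whole. The fingers move at their own pace and stop on an object; "force" is the grip in N (left out, the last holds). Time passes only in rows, so rows that do not move let the fingers close. It gives the time, the measured TCP pose, the force, the opening and the grip force at its end, in the units of the state.
- robot.observe(): the state, without advancing time (a new reading comes with each control period).
- robot.read_camera(name): name is "side" or "top" or "wrist"; returns a dict with "img" (384x512x3 uint8, red, green, blue), "fovy" (degrees; the focal length in pixels is half the picture's height over the tangent of half this angle, whatever the lens; pixels are square), "cx", "cy" (the principal point, pixels), "R" (3x3) and "t" (3): a world point X has camera coordinates R X + t; the wrist camera has in their place "hand_eye" (4x4, takes a point from camera to tool coordinates, whose origin is the TCP and whose axes are the flange's). Camera axes: x right, y down, z forward; pixel columns grow to the right and rows downward; lengths in m; the calibration is good to about 2 mm. A picture is of the moment at which its call begins: read the wrist's pose just before it. There is no depth.
- robot.hand_in(): hands the job in; it is judged then, once.
Trained networks look in a picture, given as the dict that the camera call returned (one of the last four; its "shot" number tells which), for a name from the list of things; names that differ only in an ending like _2 or _b are one class to them, and where a whole thing is asked for, a point or a joint stands for the part that bears it (a point fixed in the world has none). Each returns a list of dicts, best first, with "score" (0 to 1); they miss things now and then, are a little off and sometimes report something else, mostly with a low value. They report only what shows in the picture. A call takes as long as a camera call. They do not tell look-alikes from the thing itself.
- robot.search_frame(target, picture): "centre" ([x, y, z] in m, in world coordinates, good to about 4 mm: the middle of the surface that is visible of it).
- robot.trace(target, picture): "pixels" (384x512 bool, what is visible of it).
The state is a dict: "time": time; "qpos": joint angles; "qvel": joint speeds; "joint_efforts": joint torques, N m; "tool_pos": TCP position; "tool_rot": TCP orientation; "contact_force": force on the tool from outside, world axes, zero at the start; "torque": the same for the moment, N m; "opening": finger opening in m; "grip_force": force on a finger pad.
Only numpy, scipy, OpenCV 4.12 (cv2) and the standard library are available. Lean on these libraries where they do the work, as an engineer would, in place of code of your own. Each camera call takes 0.05 s, during which the arm holds its last target. There are 200 camera calls.

## Working session

There is one attempt and no reset: what is moved stays moved. The work goes in short steps, Python scripts to look and compute and a tool call to move; the robot and the scene stay as the last step left them, time stands still between calls to the robot, and variables do not carry over. Pictures are saved under pics/ and viewed, at most 10 in all, crops included, and the job is handed in when it is done.

Besides the shell and the picture viewer there is one more tool, called as a command line: name --argument value ..., lists and objects as JSON in quotes. apply_moves: Moves the arm, as the interface text tells. Its arguments: {"type":"object","properties":{"motion":{"type":"string"},"force":{"type":"number"}},"required":["motion"]}

```bash
mkdir -p pics; cat > h.py <<'E'
import numpy as np, cv2
from cell import robot
from scipy.spatial.transform import Rotation as Ro
def proj(c,X):
    f=192/np.tan(np.radians(c['fovy'])/2); p=np.array(c['R'])@np.array(X)+np.array(c['t']); return f*p[0]/p[2]+c['cx'],f*p[1]/p[2]+c['cy']
def world(c,st):
    if 'hand_eye' in c:
        H=np.array(c['hand_eye']); Rt=Ro.from_euler('xyz',st['tool_rot']).as_matrix()
        Rw=Rt@H[:3,:3]; p=Rt@H[:3,3]+np.array(st['tool_pos']); c['R']=Rw.T; c['t']=-Rw.T@p
    return c
def onplane(c,u,v,z):
    f=192/np.tan(np.radians(c['fovy'])/2); R=np.array(c['R']); o=-R.T@np.array(c['t'])
    d=R.T@np.array([(u-c['cx'])/f,(v-c['cy'])/f,1]); return o+d*(z-o[2])/d[2]
def shot(n,fn=None):
    st=robot.observe(); c=world(robot.read_camera(n),st)
    if fn: cv2.imwrite('pics/'+fn,cv2.imread if 0 else c['img'][:,:,::-1])
    return c
E
python3 - <<'E'
from h import *
print(robot.observe())
ims=[]
for n in ['side','top']:
    c=shot(n); ims.append(c['img'])
    print(n,c['fovy'],np.round(-np.array(c['R']).T@np.array(c['t']),3))
    for t in ['key_bar','key_foot','post_mouth','stem_top','stand_seat','mug_mid','papercup_mid','jar_mid']:
        for d in robot.search_frame(t,c)[:3]: print(n,t,np.round(d['centre'],3),round(d['score'],2),np.round(proj(c,d['centre'])))
cv2.imwrite('pics/a.png',cv2.resize(ims[0],(700,525))[:,:,::-1]);cv2.imwrite('pics/b.png',cv2.resize(ims[1],(800,600))[:,:,::-1])
E
```

```text
{'time': 0.0, 'qpos': array([ 9.71000526e-01,  3.42724580e-01,  1.52502824e+00, -1.74113188e-05,
        1.27541825e+00, -1.45993862e-01]), 'qvel': array([ 1.71675313e-03, -6.04099844e-05,  1.88170895e-03,  8.19900351e-04,
       -4.50172401e-04,  2.94796975e-04]), 'joint_efforts': array([ 6.20807623e-04, -4.31233978e+01, -2.44224447e+01,  7.19093322e-02,
        5.58792707e-02, -1.26956065e-04]), 'tool_pos': array([0.22989498, 0.47152172, 0.2260401 ]), 'tool_rot': array([-3.14002861e+00, -2.13149036e-04,  2.68779563e+00]), 'contact_force': array([-0.25227796,  0.41882471, -0.3510179 ]), 'torque': array([-0.00686093,  0.03344814, -0.02958406]), 'grip_force': 0.0, 'opening': 0.09170001091230051}
side 47.07758006364513 [ 0.162 -0.857  1.232]
side key_bar [0.494 0.168 0.179] 0.67 [247. 140.]
side key_foot [0.494 0.17  0.176] 0.53 [247. 140.]
side post_mouth [ 0.566 -0.214  0.025] 0.76 [310. 248.]
side post_mouth [0.494 0.166 0.179] 0.69 [248. 140.]
side stand_seat [0.478 0.118 0.109] 0.85 [248. 165.]
side stand_seat [0.494 0.17  0.179] 0.73 [247. 140.]
side mug_mid [0.378 0.019 0.055] 0.76 [231. 205.]
side mug_mid [ 0.458 -0.433  0.081] 0.35 [309. 314.]
side papercup_mid [0.414 0.392 0.074] 0.84 [209. 127.]
side jar_mid [ 0.543 -0.352  0.077] 0.98 [324. 279.]
side jar_mid [ 0.457 -0.433  0.082] 0.87 [309. 314.]
top 43.50789486742411 [0.35  0.019 1.469]
top key_bar [0.492 0.176 0.172] 0.97 [185. 175.]
top key_foot [0.494 0.178 0.173] 0.92 [184. 174.]
top post_mouth [ 0.594 -0.188  0.02 ] 0.65 [310. 145.]
top post_mouth [0.495 0.177 0.175] 0.56 [184. 174.]
top stand_seat [0.479 0.19  0.14 ] 0.8 [181. 181.]
top mug_mid [0.375 0.015 0.007] 0.79 [245. 219.]
top papercup_mid [0.415 0.428 0.048] 0.85 [104. 207.]
top papercup_mid [ 0.593 -0.19   0.018] 0.21 [311. 146.]
top jar_mid [ 0.548 -0.33   0.086] 0.92 [363. 157.]
top jar_mid [ 0.465 -0.405  0.083] 0.87 [389. 185.]
```

View pics/a.png

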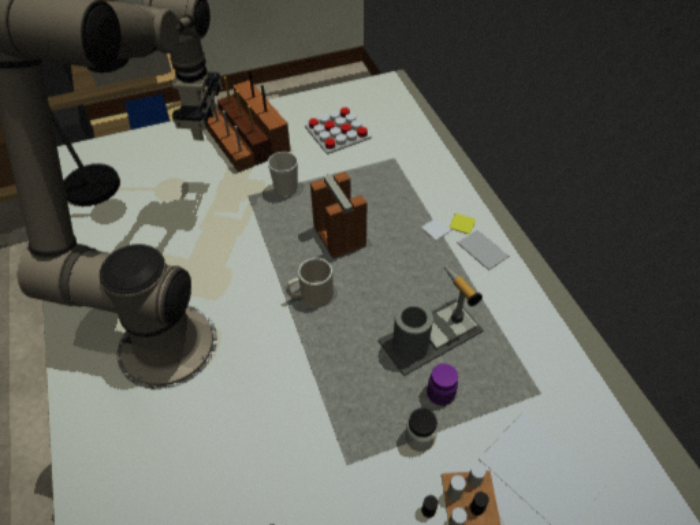

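View pics/b.png

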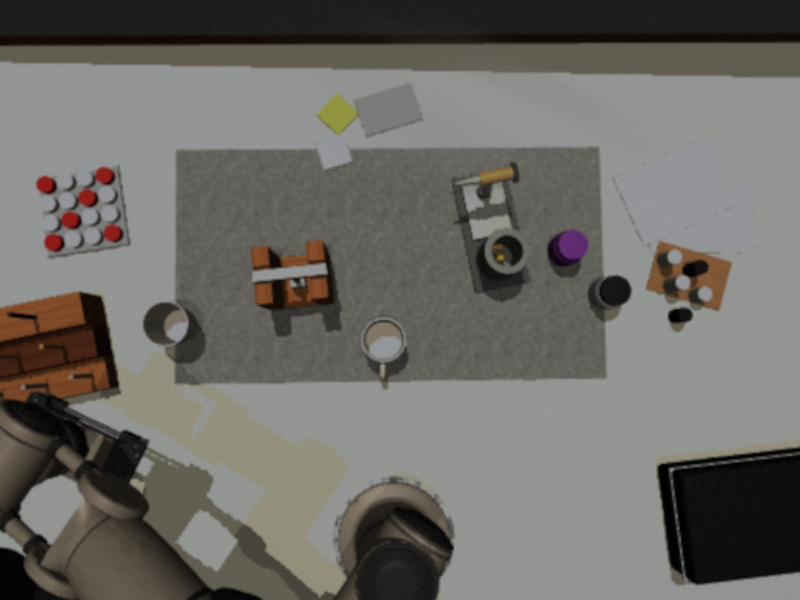

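The side view shows the stand with the key in it at about (340,205), the post at (412,330), and the vise at (460,300). In the top view the bar runs from (253,275) to (328,270), nearly along y. The post mouth is at (503,252), the black-lid jar at (612,292), and the purple look-alike at (570,247). Next I move above the key.

apply_moves --motion "100 0 0 -5 0 0 0;100 0 0 -5 0 0 0;100 -4.6 -1.9 -1 0 0 0;100 -4.6 -1.9 -1 0 0 0;100 -4.6 -1.9 -1 0 0 0;100 -4.6 -1.9 -1 0 0 0;100 -4.6 -1.9 0 0 0 0;100 -4.6 -1.9 0 0 0 0;100 -4.6 -1.9 0 0 0 0;100 -4.4 -2.1 0 0 0 0;100 0 0 0 0 0 0.15;100 0 0 0 0 0 0.15;100 0 0 0 0 0 0.15;100 0 0 0 0 0 0.15;100 0 0 0 0 0 0.15;100 0 0 0 0 0 0.15;100 0 0 0 0 0 0.15;100 0 0 0 0 0 0" --force 40

```text
time: 3.15
tool_pos: [0.4915, 0.173, 0.3667]
tool_rot: [3.142, -0.0, 1.639]
contact_force: [-0.2, -0.4, -0.2]
opening: 0.0921
grip_force: 0.0
```

```bash
python3 - <<'E'
from h import *
c=shot('wrist'); print(c['hand_eye'],c['fovy'],robot.observe()['tool_pos'],robot.observe()['tool_rot'])
for t in ['key_bar','stand_seat','post_mouth','stem_top']:
    for d in robot.search_frame(t,c)[:2]: print(t,np.round(d['centre'],4),round(d['score'],2),np.round(proj(c,d['centre'])))
r=robot.trace('key_bar',c)
if r:
    m=r[0]['pixels']; im=c['img'].copy()
    im[m]=im[m]//2+np.array([0,120,0],np.uint8)
    # bar-top in world on z=.175
    v,u=np.nonzero(m); P=np.array([onplane(c,a,b,.175) for a,b in zip(u,v)])[:,:2].astype(np.float32)
    print(cv2.minAreaRect(P*1000))
else: im=c['img']
cv2.imwrite('pics/c.png',cv2.resize(im,(800,600))[:,:,::-1])
t=shot('top'); 
r=robot.trace('key_bar',t)
m=r[0]['pixels'];v,u=np.nonzero(m); P=np.array([onplane(t,a,b,.175) for a,b in zip(u,v)])[:,:2].astype(np.float32)
print('top',cv2.minAreaRect(P*1000))
E
```

```text
[[-7.67831257e-04 -9.66995328e-01 -2.54792948e-01  6.81364946e-02]
 [ 9.99999691e-01 -6.98984900e-04 -3.60747376e-04 -8.46672048e-04]
 [ 1.70744604e-04 -2.54793147e-01  9.66995565e-01 -1.58867780e-01]
 [ 0.00000000e+00  0.00000000e+00  0.00000000e+00  1.00000000e+00]] 67.41752612870101 [0.49154594 0.17303331 0.3667151 ] [-3.14158408e+00 -9.85073131e-05  1.64089384e+00]
key_bar [0.4924 0.1839 0.1785] 0.93 [259. 164.]
stand_seat [0.5072 0.1563 0.162 ] 0.9 [269. 183.]
((494.59417724609375, 176.57577514648438), (20.3311767578125, 130.26365661621094), 5.548962116241455)
top ((496.2149963378906, 133.27490234375), (40.370784759521484, 21.685096740722656), 89.577880859375)
```

View pics/c.png

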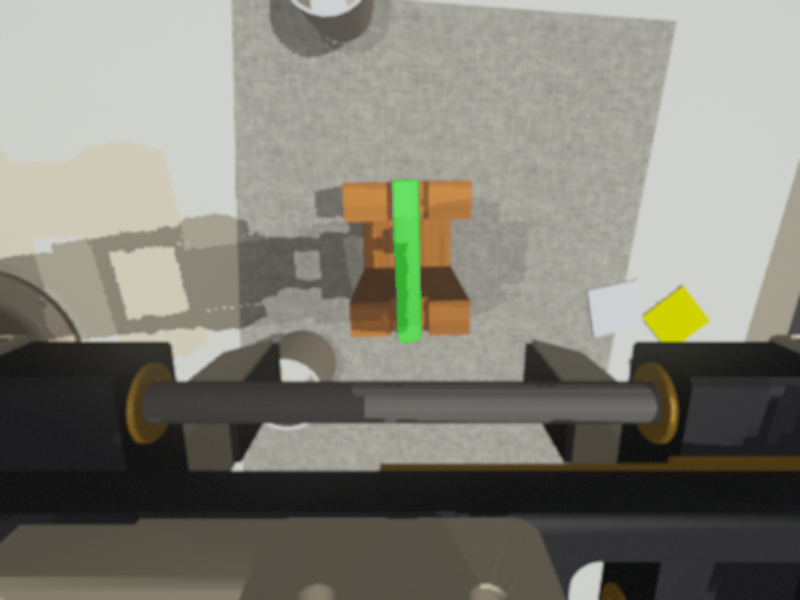

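The wrist view shows the bar at (405,260), lying in both notches. Its footprint on z=0.175 measures 20.3 x 130.3 mm, so that height is confirmed. I descend and grip.

apply_moves --motion "100 0.33 0.34 0 0 0 -0.027;100 0 0 5 0 0 0;100 0 0 5 0 0 0;100 0 0 5 0 0 0;100 0 0 4 0 0 0;100 0 0 3 0 0 0;100 0 0 0 0 0 0;100 0 0 0 0 0 0;10 0 0 0 0 0 0;10 0 0 0 0 0 0;10 0 0 0 0 0 0;10 0 0 0 0 0 0;10 0 0 0 0 0 0;10 0 0 0 0 0 0" --force 50

```text
time: 5.3
tool_pos: [0.4947, 0.1765, 0.1467]
tool_rot: [-3.141, -0.0, 1.665]
contact_force: [-0.7, -0.1, 0.8]
opening: 0.0368
grip_force: 0.0
```

apply_moves --motion "10 0 0 0 0 0 0;10 0 0 0 0 0 0;10 0 0 0 0 0 0;10 0 0 0 0 0 0"

```text
time: 5.8
tool_pos: [0.4949, 0.1765, 0.1467]
tool_rot: [3.141, -0.0, 1.665]
contact_force: [0.7, 1.3, -0.8]
opening: 0.0198
grip_force: 50.0
```

apply_moves --motion "10 0 0 -2 0 0 0;10 0 0 -4 0 0 0;10 0 0 -5 0 0 0;10 0 0 -5 0 0 0;10 0 0 -3 0 0 0;10 0 0 0 0 0 0"

```text
time: 6.55
tool_pos: [0.4952, 0.1767, 0.3381]
tool_rot: [3.138, -0.0, 1.665]
contact_force: [-1.0, -0.5, -4.9]
opening: 0.0197
grip_force: 50.0
```

```bash
python3 - <<'E'
from h import *
t=shot('top'); print(onplane(t,322,161,.13), robot.observe()['tool_pos'],robot.observe()['opening'])
s=shot('side'); print(onplane(s,413*512/700,317*512/700,.13))
E
```

```text
[ 0.53137506 -0.20365579  0.13      ] [0.49447176 0.1765077  0.33595863] 0.01940887749921537
[ 0.53269409 -0.2100658   0.13      ]
```

apply_moves --motion "10 -2 0 0 0 0 0;10 -4 0 0 0 0 0;10 -4.5 0 0 0 0 0;10 -4.5 0 0 0 0 0;10 -4.5 0 0 0 0 0;10 -4.5 0 0 0 0 0;10 -4.5 0 0 0 0 0;10 -4.5 0 0 0 0 0;10 -4.5 0 0 0 0 0;10 -4 0.1 0 0 0 0;10 -2.7 0 0 0 0 0;10 -1 0 0 0 0 0;10 0 0 0 0 0 0;10 0 0 0 0 0 0" --force 60

```text
time: 8.4
tool_pos: [0.5382, -0.2721, 0.3364]
tool_rot: [-3.141, -0.001, 1.666]
contact_force: [0.2, 0.7, -4.5]
opening: 0.0195
grip_force: 60.0
```

```bash
python3 - <<'E'
from h import *
c=shot('wrist'); st=robot.observe(); print(st['tool_pos'],st['tool_rot'])
for t in ['post_mouth','stem_top','stem']:
    for d in robot.search_frame(t,c)[:2]: print(t,np.round(d['centre'],4),round(d['score'],2),np.round(proj(c,d['centre'])))
u,v=map(int,proj(c,[.532,-.206,.13])); print(u,v)
np.savez('c.npz',**{k:c[k] for k in ['img','R','t','fovy','cx','cy']})
cr=c['img'][max(0,v-50):v+50,u-65:u+65]; print(max(0,v-50),u-65)
cv2.imwrite('pics/d.png',cv2.resize(cr,None,fx=6,fy=6,interpolation=cv2.INTER_CUBIC)[:,:,::-1])
E
```

```text
[ 0.5382437  -0.27208209  0.33669796] [-3.14152638e+00 -5.77139192e-04  1.66615908e+00]
post_mouth [ 0.6315 -0.1879  0.017 ] 0.69 [321. 111.]
stem_top [ 0.5374 -0.2063  0.0487] 0.58 [261. 117.]
257 116
66 192
```

View pics/d.png

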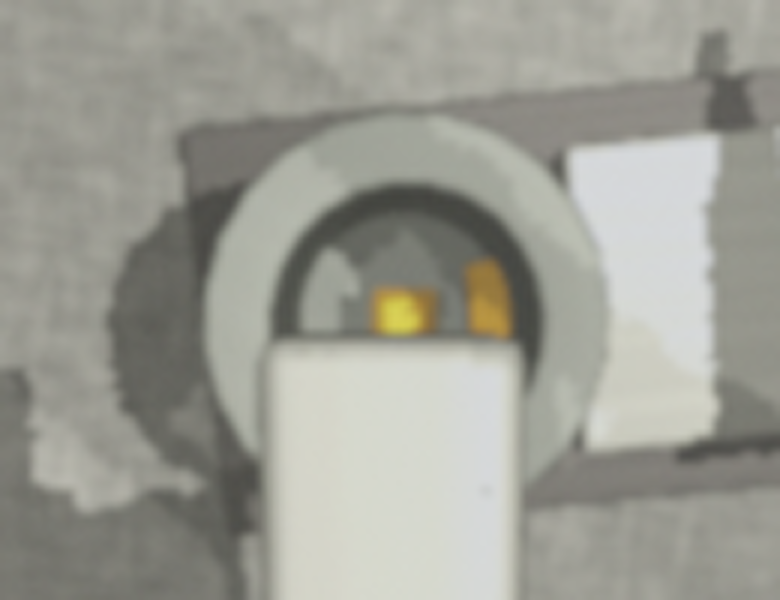

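The crop shows the mouth rim and half of the stem at about (402,310). The key's own bar hides the rest, so I back off 4 cm and look again.

apply_moves --motion "10 -2 0 0 0 0 0;10 -2 0 0 0 0 0;10 0 0 0 0 0 0;10 0 0 0 0 0 0"

```text
time: 9.1
tool_pos: [0.5419, -0.3133, 0.3365]
tool_rot: [-3.141, -0.001, 1.665]
contact_force: [-0.4, 0.7, -4.0]
opening: 0.0194
grip_force: 60.0
```

```bash
python3 - <<'E'
from h import *
c=shot('wrist'); st=robot.observe(); print(st['tool_pos'],st['tool_rot'])
for t in ['stem_top']:
    for d in robot.search_frame(t,c)[:2]: print(t,np.round(d['centre'],4),round(d['score'],2),np.round(proj(c,d['centre'])))
np.savez('c.npz',**{k:c[k] for k in ['img','R','t','fovy','cx','cy']})
u,v=map(int,proj(c,[.534,-.206,.13])); v0=max(0,v-45);u0=u-60;print(u0,v0)
cr=c['img'][v0:v0+85,u0:u0+114]
cv2.imwrite('pics/e.png',cv2.resize(cr,None,fx=7,fy=7,interpolation=cv2.INTER_CUBIC)[:,:,::-1])
E
```

```text
[ 0.54189992 -0.31300438  0.33667524] [ 3.14158660e+00 -3.56111948e-04  1.66488655e+00]
stem_top [ 0.5354 -0.211   0.0453] 0.69 [260.  91.]
199 36
```

View pics/e.png

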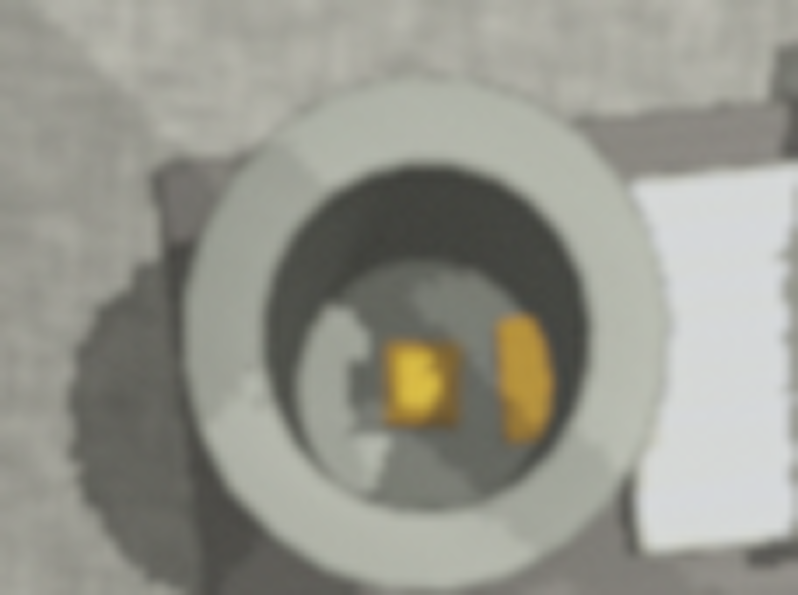

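The crop now shows the whole mouth, with its inner rim centred at about (427,335), and the square stem centred at (420,385). I fit both numerically.

```bash
python3 - <<'E'
from h import *
c=dict(np.load('c.npz')); u0,v0=199,36
k=6; cr=cv2.resize(c['img'][v0:v0+85,u0:u0+114],None,fx=k,fy=k,interpolation=cv2.INTER_CUBIC)
px=lambda x,y:(u0+(x+.5)/k-.5, v0+(y+.5)/k-.5)
hsv=cv2.cvtColor(cr,cv2.COLOR_RGB2HSV)
m=((hsv[...,1]>95)&(hsv[...,0]>8)&(hsv[...,0]<35)).astype(np.uint8)
n,l,s,ce=cv2.connectedComponentsWithStats(m)
for i in range(1,n):
    if s[i,4]<800: continue
    y,x=np.nonzero(l==i)
    P=np.array([onplane(c,*px(a,b),.048)[:2] for a,b in zip(x,y)],np.float32)*1000
    print('brass',s[i],np.round(P.mean(0),1),cv2.minAreaRect(P))
# rim circle: warp outer (lum) on z=.13 : rim pixels light grey vs inner dark; radial edge search
g=cv2.GaussianBlur(c['img'].astype(np.float32).mean(2),(3,3),0)
cen=np.array([.534,-.206])
from scipy.optimize import least_squares
for rad in (.028,):
  for it in range(3):
    E=[]
    for a in np.linspace(0,2*np.pi,72,endpoint=False):
        rs=np.arange(rad-.008,rad+.008,.0004); d=np.array([np.cos(a),np.sin(a)])
        uv=np.array([proj(c,[*(cen+r*d),.13]) for r in rs],np.float32)
        vals=cv2.remap(g,uv[:,0][None],uv[:,1][None],cv2.INTER_LINEAR)[0]
        gr=np.gradient(vals); j=gr[2:-2].argmax()+2
        if gr[j]>1: E.append(cen+rs[j]*d)
    E=np.array(E)
    r=least_squares(lambda p:np.hypot(*(E-p[:2]).T)-p[2],[*cen,rad],loss='soft_l1',f_scale=.0008)
    cen=r.x[:2]; print('rim',len(E),np.round(r.x,4))
E
```

```text
brass [ 425  269   51  111 4512] [ 555.3 -207. ] ((555.67529296875, -207.00021362304688), (11.721256256103516, 25.420455932617188), 9.825515747070312)
brass [ 329  292   65   74 4432] [ 533.7 -210. ] ((533.7667236328125, -210.12911987304688), (15.669466018676758, 16.968503952026367), 5.150388717651367)
rim 72 [ 0.5342 -0.2098  0.028 ]
rim 72 [ 0.5341 -0.2098  0.0281]
rim 72 [ 0.5341 -0.2099  0.0281]
```

apply_moves --motion "10 2 0.18 0 0 0 0;10 3 0 0 0 0 0;10 3 0 0 0 0 0;10 2.3 0 0 0 0 0;10 0 0 0 0 0 0;10 0 0 0 0 0 0"

```text
time: 9.95
tool_pos: [0.5341, -0.2105, 0.3369]
tool_rot: [3.141, 0.001, 1.665]
contact_force: [0.2, -0.8, -4.2]
opening: 0.0194
grip_force: 60.0
```

```bash
python3 - <<'E'
from h import *
st=robot.observe(); print(st['tool_pos'],st['tool_rot'],st['opening'])
ims=[]
for n in ['side','wrist']:
    c=shot(n); u,v=map(int,proj(c,[.534,-.21,.2])); u=min(max(u,70),442);v=min(max(v,70),314); ims.append(cv2.resize(c['img'][v-70:v+70,u-70:u+70],None,fx=2.8,fy=2.8,interpolation=cv2.INTER_CUBIC))
cv2.imwrite('pics/f.png',np.hstack(ims)[:,:,::-1])
E
```

```text
[ 0.53414134 -0.21048379  0.33687573] [3.14126344e+00 6.04792770e-04 1.66516659e+00] 0.019389087867181975
```

View pics/f.png

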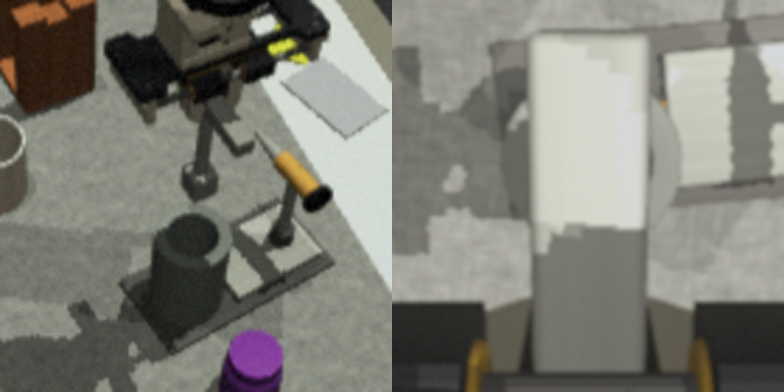

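The left crop shows the key upright above the post mouth, and the right shows the bar centred over the post. I descend.

apply_moves --motion "10 0 0 3 0 0 0;10 0 0 3 0 0 0;10 0 0 3 0 0 0;10 0 0 3 0 0 0;10 0 0 2.5 0 0 0;10 0 0 0.5 0 0 0;10 0 0 0 0 0 0"

```text
time: 10.92
tool_pos: [0.5343, -0.211, 0.1871]
tool_rot: [3.141, 0.0, 1.664]
contact_force: [0.0, -0.6, -3.5]
opening: 0.0197
grip_force: 60.0
```

apply_moves --motion "10 0 0 0.5 0 0 0;10 0 0 0.5 0 0 0;10 0 0 0.5 0 0 0;10 0 0 0.5 0 0 0;10 0 0 0 0 0 0"

```text
time: 11.55
tool_pos: [0.5338, -0.2103, 0.1661]
tool_rot: [-3.141, -0.001, 1.665]
contact_force: [0.6, 0.6, -4.1]
opening: 0.0196
grip_force: 60.0
```

apply_moves --motion "10 0 0 0.4 0 0 0;10 0 0 0.4 0 0 0;10 0 0 0.3 0 0 0;10 0 0 0.2 0 0 0;10 0 0 0 0 0 0"

```text
time: 12.18
tool_pos: [0.534, -0.2104, 0.1535]
tool_rot: [-3.141, -0.0, 1.665]
contact_force: [0.2, 0.4, -3.9]
opening: 0.0195
grip_force: 60.0
```

apply_moves --motion "10 0 0 0 0 0 0.1;10 0 0 0 0 0 0.1;10 0 0 0 0 0 0.1;10 0 0 0 0 0 0.1;10 0 0 0 0 0 0.1;10 0 0 0 0 0 0.1;10 0 0 0 0 0 0.1;10 0 0 0 0 0 0.1;10 0 0 0 0 0 0.1;10 0 0 0 0 0 0.1;10 0 0 0 0 0 0"

```text
time: 13.55
tool_pos: [0.5342, -0.2102, 0.1539]
tool_rot: [-3.141, -0.001, 0.666]
contact_force: [0.9, 2.1, -3.1]
opening: 0.0194
grip_force: 60.0
```

```bash
python3 -c "
from h import *
s=robot.observe();print(s['tool_pos'],s['tool_rot'],s['torque'],s['contact_force'],s['qpos'])"
```

```text
[ 0.53420263 -0.21016342  0.15386144] [-3.14142562e+00 -6.27816279e-04  6.65773432e-01] [ 0.28391543  0.07189977 -0.01427706] [ 0.9397921   2.12183532 -3.10042526] [-5.08660732e-01  4.95470844e-01  1.49239812e+00  7.04002951e-04
  1.15363549e+00  3.96076900e-01]
```

apply_moves --motion "10 0 0 0 0 0 0.07;10 0 0 0 0 0 0.07;10 0 0 0 0 0 0.07;10 0 0 0 0 0 0.03"

```text
time: 14.05
tool_pos: [0.5342, -0.2102, 0.1539]
tool_rot: [-3.141, -0.0, 0.426]
contact_force: [0.6, 1.7, -2.8]
opening: 0.0197
grip_force: 60.0
```

```bash
python3 -c "
from h import *
s=robot.observe();print(s['tool_rot'],s['torque'],s['contact_force'],s['joint_efforts'][5])"
```

```text
[-3.14126765e+00 -4.78811697e-04  4.25764816e-01] [0.50105173 0.06605719 0.10619787] [ 0.62950929  1.7376723  -2.83300452] 0.016588828875683248
```

apply_moves --motion "10 0 0 0 0 0 0.04;10 0 0 0 0 0 0.04;10 0 0 0 0 0 0"

```text
time: 14.42
tool_pos: [0.5342, -0.2102, 0.1538]
tool_rot: [-3.141, -0.0, 0.347]
contact_force: [-0.5, 1.4, -1.5]
opening: 0.0195
grip_force: 60.0
```

```bash
python3 -c "
from h import *
s=robot.observe();print(s['tool_rot'],s['torque'],s['contact_force'],s['joint_efforts'][5])
c=shot('top');u,v=map(int,proj(c,[.58,-.2,.1]));s2=shot('side');a,b=map(int,proj(s2,[.58,-.2,.1]))
cv2.imwrite('pics/g.png',np.hstack([cv2.resize(i['img'][y-40:y+40,x-40:x+40],(400,400),interpolation=cv2.INTER_CUBIC) for i,x,y in((c,u,v),(s2,a,b))])[:,:,::-1])"
```

```text
[-3.14130527e+00 -4.65143321e-04  3.46541499e-01] [0.65350126 0.09635389 0.09565376] [-0.53490341  1.38255744 -1.48936643] 0.30480542220175266
```

View pics/g.png

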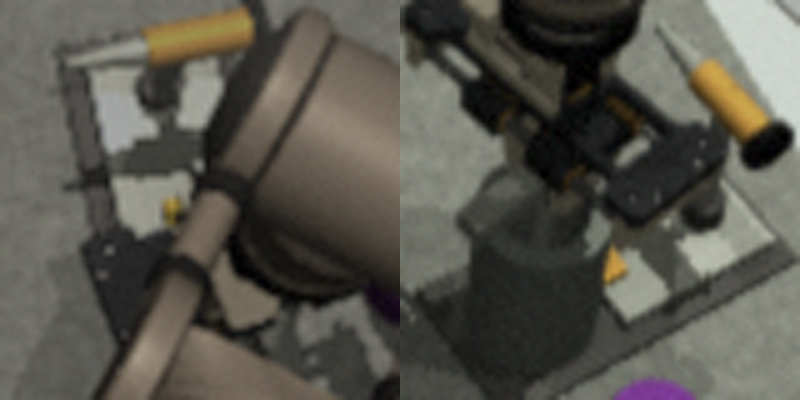

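The brass bolt is now showing in both crops, at about (172,210) on the left and (612,265) on the right. The torque is still only at friction level, so I keep turning until it hits the stop.

apply_moves --motion "10 0 0 0 0 0 0.03;10 0 0 0 0 0 0.03;10 0 0 0 0 0 0"

```text
time: 14.9
tool_pos: [0.5341, -0.2104, 0.1538]
tool_rot: [-3.141, -0.0, 0.285]
contact_force: [0.2, 3.0, -0.3]
opening: 0.0198
grip_force: 60.0
```

```bash
python3 -c "
from h import *
s=robot.observe();print(s['tool_rot'],s['torque'],s['contact_force'],s['joint_efforts'][5])"
```

```text
[-3.14145407e+00 -2.91474833e-04  2.84539980e-01] [0.83133822 0.06694821 0.25351235] [ 0.18864529  3.04884076 -0.34958074] 0.3738680016249418
```

apply_moves --motion "10 0 0 0 0 0 0.03;10 0 0 0 0 0 0.03;10 0 0 0 0 0 0"

```text
time: 15.28
tool_pos: [0.5341, -0.2104, 0.1538]
tool_rot: [-3.142, -0.0, 0.225]
contact_force: [-1.1, 4.1, 0.5]
opening: 0.0197
grip_force: 60.2
```

```bash
python3 -c "
from h import *
s=robot.observe();print(s['tool_rot'],s['torque'],s['contact_force'],s['joint_efforts'][5])"
```

```text
[-3.14154922e+00 -1.69553516e-04  2.24625261e-01] [ 0.93913102 -0.0304746   0.52359417] [-1.06885502  4.118403    0.49166164] 0.7001540623605251
```

The torque has risen to 0.52 N m, so the stem is on its stop. I back off within the play and draw the key out.

apply_moves --motion "10 0 0 0 0 0 -0.1;10 0 0 0 0 0 -0.1;10 0 0 0 0 0 0;10 0 0 -0.6 0 0 0;10 0 0 -1 0 0 0;10 0 0 -1.5 0 0 0;10 0 0 -3 0 0 0;10 0 0 -4 0 0 0;10 0 0 -4 0 0 0;10 0 0 -3 0 0 0;10 0 0 -2 0 0 0;10 0 0 0 0 0 0;10 0 0 0 0 0 0"

```text
time: 16.9
tool_pos: [0.5336, -0.2104, 0.3441]
tool_rot: [-3.141, 0.001, 0.424]
contact_force: [0.1, -0.1, -4.4]
opening: 0.0197
grip_force: 60.0
```

```bash
python3 -c "
from h import *
s=robot.observe();print(s['tool_pos'],s['tool_rot'],s['torque'],s['contact_force'],s['opening'])"
```

```text
[ 0.53361562 -0.21040752  0.34408535] [-3.14076590e+00  8.24385133e-04  4.24492078e-01] [-0.08364536  0.17395362  0.02255504] [ 0.094893   -0.12949118 -4.4234905 ] 0.019723302589727272
```

apply_moves --motion "10 0 0 0 0 0 -0.155;10 0 0 0 0 0 -0.155;10 0 0 0 0 0 -0.155;10 0 0 0 0 0 -0.155;10 0 0 0 0 0 -0.155;10 0 0 0 0 0 -0.155;10 0 0 0 0 0 -0.155;10 0 0 0 0 0 -0.155;10 2 0 0 0 0 0;10 4 -0.1 0 0 0 0;10 4.5 0 0 0 0 0;10 4.5 -0.1 0 0 0 0;10 4.5 0 0 0 0 0;10 4.5 0 0 0 0 0;10 4.5 0 0 0 0 0;10 4.5 0 0 0 0 0;10 3.5 0 0 0 0 0;10 2.4 0 0 0 0 0;10 0 0 0 0 0 0;10 0 0 0 0 0 0"

```text
time: 19.4
tool_pos: [0.495, 0.1766, 0.3443]
tool_rot: [-3.141, 0.0, 1.664]
contact_force: [0.0, 0.6, -4.4]
opening: 0.0193
grip_force: 60.0
```

```bash
python3 - <<'E'
from h import *
s=robot.observe();print(s['tool_pos'],s['tool_rot'])
w=shot('wrist'); m=robot.trace('key_bar',w)
if m:
    v,u=np.nonzero(m[0]['pixels']); z=s['tool_pos'][2]+.029
    P=np.array([onplane(w,a,b,z) for a,b in zip(u,v)])[:,:2].astype(np.float32); print(z,cv2.minAreaRect(P*1000))
c=shot('top');u,v=map(int,proj(c,[.56,-.2,.1]))
cv2.imwrite('pics/h.png',np.hstack([cv2.resize(c['img'][v-40:v+40,u-40:u+40],(400,400),interpolation=cv2.INTER_CUBIC),cv2.resize(w['img'][30:330,100:400],(400,400))])[:,:,::-1])
E
```

```text
[0.49501816 0.17657451 0.34434944] [-3.14072237e+00  4.02216440e-04  1.66409073e+00]
0.3733494442865124 ((492.3069763183594, 198.64901733398438), (20.4733829498291, 87.81552124023438), 5.8954854011535645)
```

View pics/h.png

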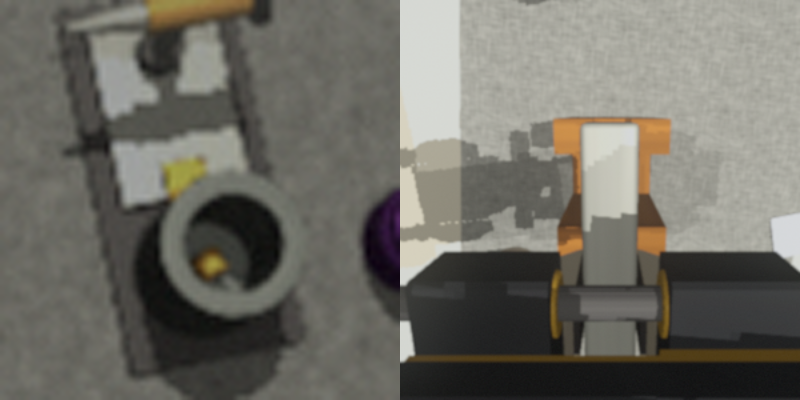

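The left crop shows the bolt out over the foot plate at (185,178) and the stem turned. The right crop shows the bar centred over the stand at the original yaw. I lower it into the notches.

apply_moves --motion "10 0 0 2 0 0 0;10 0 0 4 0 0 0;10 0 0 4 0 0 0;10 0 0 4 0 0 0;10 0 0 3 0 0 0;10 0 0 1.5 0 0 0;10 0 0 0.5 0 0 0;10 0 0 0.4 0 0 0;10 0 0 0.2 0 0 0;10 0 0 0 0 0 0;10 0 0 0 0 0 0"

```text
time: 20.92
tool_pos: [0.4958, 0.1767, 0.1491]
tool_rot: [3.141, -0.0, 1.665]
contact_force: [-0.4, -0.3, -4.9]
opening: 0.0194
grip_force: 60.0
```

apply_moves --motion "10 0 0 0.1 0 0 0;10 0 0 0.1 0 0 0;10 0 0 0 0 0 0"

```text
time: 21.3
tool_pos: [0.4956, 0.1766, 0.1467]
tool_rot: [3.142, -0.0, 1.665]
contact_force: [0.5, -0.7, -3.6]
opening: 0.0196
grip_force: 60.0
```

apply_moves --motion "10 0 0 0.1 0 0 0;10 0 0 0 0 0 0;25 0 0 0 0 0 0;40 0 0 0 0 0 0;60 0 0 0 0 0 0;90 0 0 0 0 0 0;90 0 0 0 0 0 0;90 0 0 0 0 0 0;90 0 0 0 0 0 0;90 0 0 0 0 0 0"

```text
time: 22.55
tool_pos: [0.4956, 0.1766, 0.1457]
tool_rot: [3.142, -0.0, 1.665]
contact_force: [-0.4, 0.1, 0.2]
opening: 0.0821
grip_force: 0.0
```

apply_moves --motion "90 0 0 -2 0 0 0;90 0 0 -4 0 0 0;90 0 0 -5 0 0 0;90 0 0 -5 0 0 0;90 0 0 -4 0 0 0;90 0 0 0 0 0 0;90 0 0 0 0 0 0"

```text
time: 23.42
tool_pos: [0.4952, 0.1765, 0.3448]
tool_rot: [-3.14, 0.0, 1.665]
contact_force: [-0.1, 0.3, -0.8]
opening: 0.0828
grip_force: 0.0
```

```bash
python3 - <<'E'
from h import *
s=robot.observe();print(s['tool_pos'],s['opening'],s['contact_force'])
w=shot('wrist'); m=robot.trace('key_bar',w)
if m:
    v,u=np.nonzero(m[0]['pixels'])
    P=np.array([onplane(w,a,b,.175) for a,b in zip(u,v)])[:,:2].astype(np.float32); print(cv2.minAreaRect(P*1000))
c=shot('side')
cv2.imwrite('pics/i.png',np.hstack([cv2.resize(c['img'][80:380,130:430],(400,400)),cv2.resize(w['img'][30:330,100:400],(400,400))])[:,:,::-1])
E
```

```text
[0.4951592  0.17652381 0.3447712 ] 0.08280195226577852 [-0.07516099  0.28719408 -0.8052212 ]
((494.9797058105469, 177.6153564453125), (20.969440460205078, 127.8834457397461), 5.846515655517578)
```

View pics/i.png

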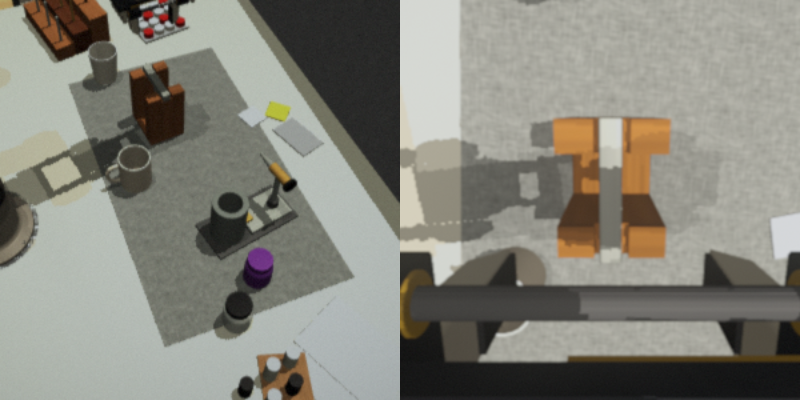

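The key hangs in both notches at its original pose. The bolt is out, and the mug, cup and jar are all still standing.

```bash
python3 -c "
from cell import robot
print(robot.hand_in())"
```

```text
the job is handed in; nothing more can be done
None
```

The job is handed in: I turned the stem to its stop with the brass bolt out over the vise's foot, hung the key back in the stand's two notches and released it, and left the mug, cup and jar standing; the clock was at about 24 s.

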